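# Eject the sample cassette and catch it on the lane

## Task

Eject the sample cassette from the reader: press the eject key down with one finger and trap the cassette on the sloping exit lane with the other finger, fully out of the slot, before it slides off into the discard tray. Finish while still holding: keep the key down with the one finger and the cassette at rest against the other. Do not pinch or lift the cassette, and leave everything else on the counter as it stands.

Things in the scene. Friction and masses are not known exactly. Their poses are not given: they have to be found in the camera images.
- reader: White desktop reader, fixed. Origin: on the counter right under the slot mouth; x level, the way the cassette comes out, y to the key side, z up. Housing: x -150..0, y -62..92, 107 mm high. The exit lane slopes down along +x from the mouth; a ledge 34 mm high (x 0..125, y 24..92) beside it carries the key. Discard tray, 32 mm high: x 127..235, y -55..55.
- lane_mouth (a point): Middle of the lane's floor at the slot mouth, 58 mm above the counter. x points downhill along the lane (16 degrees below level), y across it to the key side, z square to its floor. From here the slick lane is 130 mm long, 35 mm wide between side rails 4 mm thick and 8 mm high, open above.
- lane_lip (a point): Middle of the lane floor's lower end, 130 mm downhill of the mouth, 22 mm above the counter. Axes as lane_mouth. A cassette let go reaches it in under half a second, sliding by its own weight, and falls into the discard tray.
- eject_key (a joint): Travel of the eject key in m: 0 up, 0.009 fully down on its stop. Its return spring takes about 1.2 N to start and 4 N to bottom. Past about 0.0055 the catch in the mouth is below the lane's floor and a spring pops the cassette out. When the key is let up the catch rises again.
- key_top (a point): Centre of the top of the eject key, a steel pad 42 mm along the lane and 30 mm across, 60 mm to the side of the lane's middle and abreast of a point 85 mm down the lane. It moves straight down: its top is 51 mm above the counter when up, 42 mm when fully down, then 5 mm above the level of the lane's floor 75 mm downhill of the mouth.
- cassette_center (a point): Centre of the steel sample cassette with white label, 50 mm long (x, downhill), 32 mm wide (y), 18 mm high (z), about 80 g. At the start it sits in the slot, its nose at the mouth behind the catch; once this point is 31 mm or more downhill of the mouth it is fully out of the slot.
- cassette: The same cassette; the origin is the centre of its underside.
- spare: A like cassette lying on the counter beside the reader, to be left alone.
- amber_a: Amber bottle, 38 mm diameter, 75 mm high, beside the reader, to be left alone; origin under its centre.
- amber_b: Amber bottle of the same size, beside the reader, to be left alone; origin under its centre.
- tub: White tub, 52 mm diameter, 70 mm high, beside the reader, to be left alone; origin under its centre.
- kit_box: Paper kit box, 90 x 140 x 45 mm, to be left alone; origin under its centre.
- beaker: Clear beaker, 64 mm diameter, 85 mm high, to be left alone; origin under its centre.
- bowl: Terracotta-coloured bowl, 120 mm diameter, 50 mm high, to be left alone; origin under its centre.

How it is judged:
By the outcome, as a careful person would: the job done as asked, in the order asked, and still so for the second after the job is handed in, while the arm keeps its last pose, push and grip.
It also fails if it takes over 29 s, if anything falls off the work surface, if the arm or the gripper's body presses on something with over 40 N, if the wrist force passes 120 N, or if a joint passes its speed limit or range.

## Robot

A 7-joint arm with a two-finger parallel gripper is mounted at the origin on the work surface. World frame = base frame: x ahead of the robot, y to its left, z up, the work surface at z = 0. Lengths are in m, angles in rad, forces in N, time in s.
With the tool pointing down it reaches from about 0.35 to 0.9 m from the base axis. Payload 8.1 kg.
Tool frame: the origin (TCP) lies midway between the tips of the shut fingers; the grasp point (between the pads) lies 19 mm behind it; z points along the fingers, y is the line along which they close (so a half turn about z gives the same grasp; the last joint's range is limited). The gripper opens to 92 mm and grips with 3 to 60 N. Pads are 19 mm wide; open, the fingers measure 130 mm over their backs; the gripper's body (75 mm by 190 mm) begins 47 mm behind the grasp point.
Start: joints at [1.095, 0.434, 0.025, 1.573, -0.012, 1.134, -0.075], TCP at [0.228, -0.582, 0.227] pointing down, gripper open.
Joint ranges: [-2.62, 2.62], [-0.44, 2.09], [-1.27, 1.32], [0.08, 2.57], [-1.32, 4.46], [0.12, 2], [-2.74, 2.74]. Speed limits (rad/s): [2.22, 2.22, 3.01, 3.01, 3.14, 3.14, 3.14].

## Interface

Orientations are given as a rotation vector (axis times angle).
In Python, from cell import arm gives the robot as it stands.
- The arm moves only by the tool send_rows, never from a script. Its argument "increments" is a list of rows, each a list of 3 entries, a list of its own where there are three numbers: the finger opening in cm, from 0 to 9.18, then the shift along the tool's x, y, z in cm, then the turn, a rotation vector about the tool's x, y, z in rad. A call has 1 to 5 rows; each row shifts and turns the commanded pose from where the row before left it, along the tool's axes as they then stand; what a row does not reach is not made up. A row lasts 1/10 s, in which the tool goes at most 50 mm and 8.59 degrees, less where a joint would pass 70% of its speed; a pose out of reach is approached as far as the arm can. A call is refused whole if a number of a shift passes 5 or a number of a turn 0.15, either way. A call with a gripper value outside its range is refused whole. The fingers move at their own pace and stop on an object; "force" is the grip in N (left out, the last holds). Time passes only in rows, so rows that do not move let the fingers close. It gives the time, the measured TCP pose, the force, the opening and the grip force at its end, in the units of the state.
- arm.observe(): the state, without advancing time (a new reading comes with each control period).
- arm.get_image(name): name is "side" or "top" or "wrist"; returns the picture (420x560x3 uint8, red, green, blue); there is no depth.
- arm.camera_params(name): a dict with "camera_matrix" (3x3 intrinsics, pixels), "R" (3x3) and "t" (3): a world point X has camera coordinates R X + t. Camera axes: x right, y down, z forward; pixel columns grow to the right and rows downward; lengths in m; the calibration is good to about 2 mm. A picture is of the moment at which its call begins: read the wrist's pose just before it. camera_params takes no time and is no camera call; for the wrist camera it gives the pose at the moment of the call.
- arm.sign_off(): hands the job in; it is judged then, once.
The state is a dict: "clock": time; "joints": joint angles; "dq": joint speeds; "joint_efforts": joint torques, N m; "position": TCP position; "ee_rot": TCP orientation; "force": force on the tool from outside, world axes, zero at the start; "ft_torque": the same for the moment, N m; "width": opening from 0.0 (shut) to 1.0 (fully open); "gripper_force": force on a finger pad.
Only numpy, scipy, OpenCV 4.12 (cv2) and the standard library are available. Lean on these libraries where they do the work, as an engineer would, in place of code of your own. Each camera call takes 0.05 s, during which the arm holds its last target. There are 200 camera calls.

## Working session

There is one attempt and no reset: what is moved stays moved. The work goes in short steps, Python scripts to look and compute and a tool call to move; the robot and the scene stay as the last step left them, time stands still between calls to the robot, and variables do not carry over. Pictures are saved under pics/ and viewed, at most 10 in all, crops included, and the job is handed in when it is done.

Besides the shell and the picture viewer there is one more tool, called after "Call:" by a JSON object that holds its "name" and its "arguments". send_rows: Moves the arm, as the interface text tells. Its arguments: {"type":"object","properties":{"increments":{"type":"array"},"force":{"type":"number"}},"required":["increments"]}

```bash
mkdir -p pics; ls; python3 - <<'E'
from cell import arm
import cv2,numpy as np
for n in("side","top"):
    im=arm.get_image(n); cv2.imwrite(f"pics/{n}0.png",im[:,:,::-1])
    p=arm.camera_params(n); print(n,np.round(p["camera_matrix"],1).tolist(),np.round(p["R"],3).tolist(),np.round(p["t"],3).tolist())
print(arm.observe())
E
```

```text
pics
side [[546.2, 0.0, 275.0], [0.0, 546.2, 204.8], [0.0, 0.0, 1.0]] [[-0.988, -0.155, 0.009], [-0.105, 0.624, -0.774], [0.115, -0.766, -0.633]] [0.535, 0.121, 1.229]
top [[528.9, 0.0, 283.2], [0.0, 528.9, 197.0], [0.0, 0.0, 1.0]] [[-0.006, -1.0, 0.006], [-0.981, 0.004, -0.196], [0.196, -0.007, -0.981]] [-0.002, 0.571, 1.534]
{'clock': 0.1, 'joints': array([ 1.09542014,  0.43513876,  0.02501469,  1.57401544, -0.01162463,
        1.13400871, -0.07511331]), 'dq': array([-1.11676573e-03, -2.11382656e-03,  1.56230802e-04, -2.38199796e-03,
        6.10447393e-05, -1.11503479e-03, -1.89854588e-05]), 'joint_efforts': array([ 2.72914876e-03, -6.69128752e+01,  9.87849087e-01, -3.15149117e+01,
       -6.05961587e-02,  3.73395346e-02,  4.97660733e-05]), 'position': array([ 0.22739155, -0.58166509,  0.22602935]), 'ee_rot': array([-3.08587016e+00, -5.81715319e-01,  6.04682884e-04]), 'force': array([0.99158072, 0.14690251, 0.51062219]), 'ft_torque': array([-0.05015175, -0.03950515, -0.00732561]), 'gripper_force': 0.0, 'width': 1.0004051175821502}
```

View pics/side0.png

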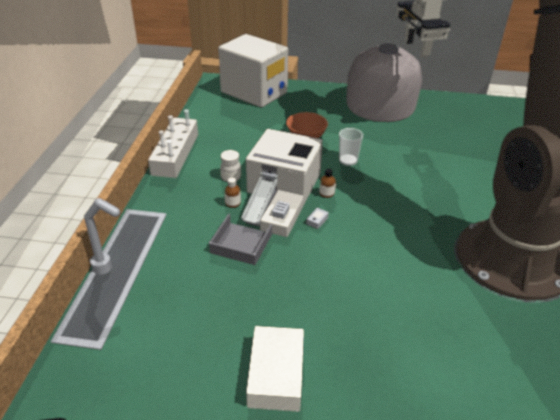

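View pics/top0.png

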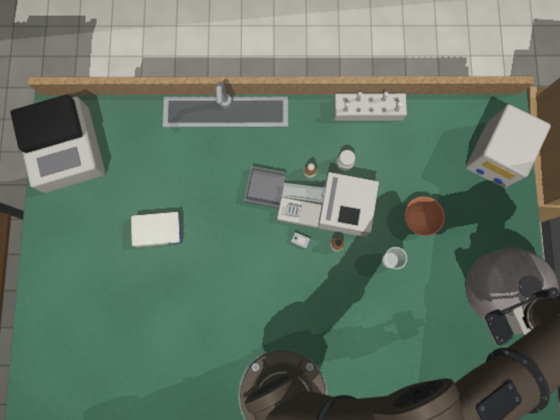

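Side view: reader at about (285,160), lane down-left to the tray at (240,240), key at (281,210). In the top view the lane runs left (+y world), with the key at (293,210) and the tray at (265,186). I'll enlarge both for corners.

```bash
python3 - <<'E'
import cv2
s=cv2.imread("pics/side0.png"); t=cv2.imread("pics/top0.png")
cv2.imwrite("pics/c1.png",cv2.resize(s[125:270,200:350],None,fx=4,fy=4,interpolation=cv2.INTER_CUBIC))
cv2.imwrite("pics/c2.png",cv2.resize(t[145:255,240:390],None,fx=5,fy=5,interpolation=cv2.INTER_CUBIC))
E
```

```text
(no output)
```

View pics/c1.png

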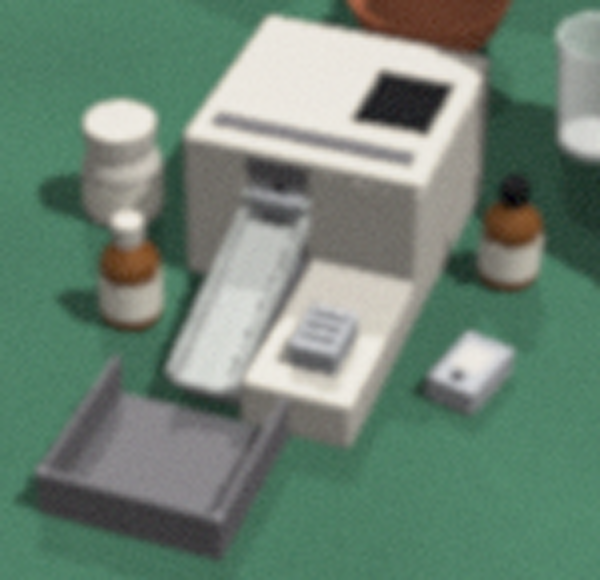

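View pics/c2.png

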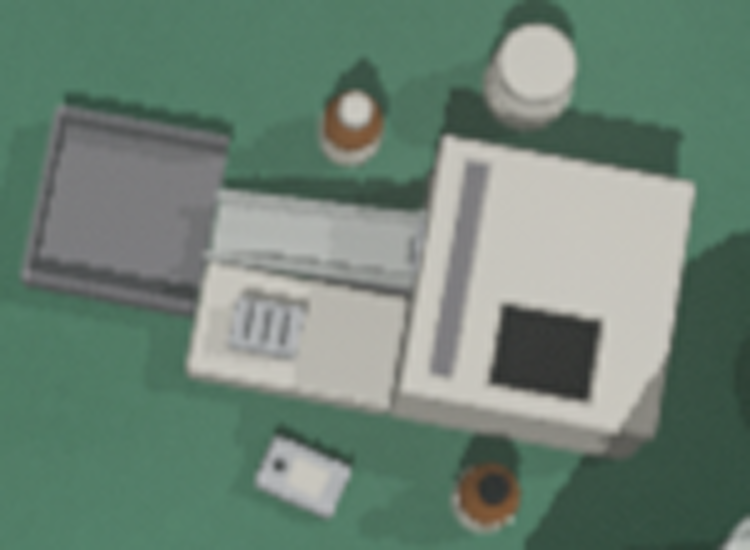

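Crop c1 (side, ×4) and c2 (top, ×5) show housing, ledge and tray corners clearly. I'll fit the reader's x, y and yaw to them.

```bash
cat > h.py <<'E'
import numpy as np
from cell import arm
from scipy.optimize import least_squares
def proj(n,X):
    p=arm.camera_params(n); c=np.asarray(X)@np.array(p["R"]).T+p["t"]; u=c@np.array(p["camera_matrix"]).T
    return u[:,:2]/u[:,2:]
def T(q,P):
    c,s=np.cos(q[2]),np.sin(q[2]); P=np.asarray(P,float)
    return np.c_[q[0]+c*P[:,0]-s*P[:,1], q[1]+s*P[:,0]+c*P[:,1], P[:,2]]
E
python3 - <<'E'
from h import *
S=[((188,138),(0,-62,107)),((418,185),(0,92,107)),((270,15),(-150,-62,107)),((352,405),(125,92,34)),((350,447),(125,92,0)),((245,383),(125,24,34)),((40,470),(235,-55,32)),((220,520),(235,55,32)),((326,325),(81.7,60,51))]
U=[((445,135),(0,-62,107)),((695,183),(-150,-62,107)),((188,375),(125,92,34)),((212,262),(125,24,34)),((62,103),(235,-55,32)),((25,280),(235,55,32)),((270,322),(81.7,60,51))]
su=np.array([s[0] for s in S])/4+[200,125]-.4; sp=np.array([s[1] for s in S])/1e3
tu=np.array([s[0] for s in U])/5+[240,145]-.4; tp=np.array([s[1] for s in U])/1e3
f=lambda q:np.r_[(proj("side",T(q,sp))-su).ravel(),(proj("top",T(q,tp))-tu).ravel()]
r=least_squares(f,[.5,-.1,1.5],loss="soft_l1"); print(r.x,np.round(f(r.x).reshape(-1,2),1).tolist())
for half,sl in(("side",slice(0,18)),("top",slice(18,99))):
    print(half,least_squares(lambda q:f(q)[sl],r.x,loss="soft_l1").x)
q=r.x; print("key,mouth,lip",np.round(T(q,[(.0817,.06,.051),(0,0,.058),(.125,0,.022)]),4).tolist())
o=arm.observe(); from scipy.spatial.transform import Rotation as R
print(R.from_rotvec(o["ee_rot"]).as_matrix().round(3))
p=arm.camera_params("wrist"); print(np.round(p["R"],3).tolist(),np.round(p["t"],3), -np.array(p["R"]).T@p["t"])
E
```

```text
[ 0.5761227  -0.12707211  1.3767933 ] [[-0.7, -1.6], [1.6, -0.3], [0.3, -0.7], [0.3, 0.2], [0.5, 0.6], [-0.5, -1.1], [-0.3, -0.1], [0.7, -0.4], [0.1, 0.2], [0.1, -0.2], [0.5, -0.4], [-0.1, -1.3], [-0.7, -0.4], [-0.8, 0.4], [-0.6, -0.7], [-0.4, 0.7]]
side [ 0.57652995 -0.1260652   1.37793994]
top [ 0.57529979 -0.12795902  1.37708233]
key,mouth,lip [[0.533, -0.0353, 0.051], [0.5761, -0.1271, 0.058], [0.6002, -0.0044, 0.022]]
[[ 0.931  0.364 -0.001]
 [ 0.364 -0.931  0.001]
 [-0.    -0.001 -1.   ]]
[[0.365, -0.931, -0.001], [-0.886, -0.347, 0.308], [-0.287, -0.112, -0.951]] [-0.625 -0.04   0.392] [ 0.30531147 -0.55218198  0.3841963 ]
```

```bash
python3 - <<'E'
from h import *
import cv2
P=[]
for n in("side","top"):
    p=arm.camera_params(n);P.append(np.array(p["camera_matrix"])@np.c_[p["R"],p["t"]])
def tri(a,b):
    X=cv2.triangulatePoints(P[0],P[1],np.array(a,float),np.array(b,float));return (X[:3]/X[3]).ravel()
print("dome knob",tri((388,48),(530,287)),"beaker top",tri((350,133),(395,257)))
print(proj("side",[[.2274,-.5817,.226]]),proj("top",[[.2274,-.5817,.226]]))
for n,u in(("side",(383,112)),("top",(512,290))): # ray on z=0
    p=arm.camera_params(n);Rm=np.array(p["R"]);c=-Rm.T@p["t"];d=Rm.T@np.linalg.inv(p["camera_matrix"])@np.array([*u,1]);
    for z in(0,.2):print(n,z,c+d*(z-c[2])/d[2])
E
```

```text
dome knob [ 0.29957039 -0.66028031  0.19279355] beaker top [ 0.38836862 -0.32669975  0.08839256]
[[416.2606623   50.03350459]] [[508.35047374 314.09324486]]
side 0 [ 0.29144109 -0.61633721  0.        ]
side 0.2 [ 0.31658509 -0.25478714  0.2       ]
top 0 [ 0.29305649 -0.69450647  0.        ]
top 0.2 [ 0.28891873 -0.60789773  0.2       ]
```

```bash
python3 - <<'E'
import cv2
s=cv2.imread("pics/side0.png"); t=cv2.imread("pics/top0.png")
a=cv2.resize(s[0:130,330:470],(560,520)); b=cv2.resize(t[230:360,440:560],(480,520))
cv2.imwrite("pics/c3.png",cv2.resize(cv2.hconcat([a,b]),(780,390)))
E
```

```text
(no output)
```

View pics/c3.png

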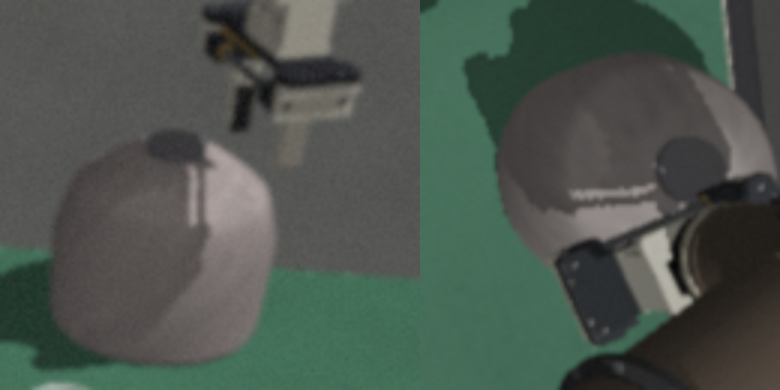

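The grey dome (about 0.2 m tall, beside the gripper) needs clearance, so I go up and towards +y first.

Call:
{"name": "send_rows", "arguments": {"increments": [[9.0,[1.5,-2.5,-2.5],[0,0,0]],[8.0,[2,-3,-2.5],[0,0,0]],[7.0,[3,-3,0],[0,0,-0.125]],[6.0,[3,-3,0],[0,0,-0.125]],[4.3,[3.5,-2.5,0],[0,0,-0.125]]]}}

```text
clock: 0.6
position: [0.2831, -0.3961, 0.2766]
ee_rot: [-2.922, -1.155, 0.0]
force: [-0.2, -0.3, -0.1]
width: 0.677
gripper_force: 0.0
```

```bash
cat > rem.py <<'E'
from h import *
import sys
from scipy.spatial.transform import Rotation as R
q=[.5761,-.1271,1.3768]
def rem(z,rx=.076,ry=.030):
    o=arm.observe(); t=T(q,[(rx,ry,z)])[0]; A=R.from_rotvec(o["ee_rot"])
    ty=-np.array([-np.sin(q[2]),np.cos(q[2]),0]); G=np.c_[np.cross(ty,[0,0,-1]),ty,[0,0,-1]]
    print("t",o["clock"],"pos",o["position"].round(4),"w",o["width"]*91.8,"F",o["force"].round(2))
    print("rem cm",(A.inv().apply(t-o["position"])*100).round(2),"turn",(A.inv()*R.from_matrix(G)).as_rotvec().round(3))
if __name__=="__main__": rem(*map(float,sys.argv[1:]))
E
python3 rem.py 0.27
```

```text
t 0.6 pos [ 0.2831 -0.3961  0.2766] w 62.13808802255539 F [-0.19 -0.27 -0.09]
rem cm [44.19 -6.48  0.65] turn [-0.     0.    -0.624]
```

Call:
{"name": "send_rows", "arguments": {"increments": [[4.3,[4.5,-0.5,0],[0,0,-0.125]],[4.3,[4.5,0,0],[0,0,-0.125]],[4.3,[4.5,0.5,0],[0,0,-0.125]],[4.3,[4.5,1,0],[0,0,-0.125]],[4.3,[4.5,1.5,0],[0,0,-0.124]]]}}

```text
clock: 1.1
position: [0.4278, -0.2184, 0.2766]
ee_rot: [2.427, 1.995, -0.0]
force: [0.3, -0.1, 0.7]
width: 0.473
gripper_force: 0.0
```

```bash
python3 rem.py 0.2
```

```text
t 1.1 pos [ 0.4278 -0.2184  0.2766] w 43.409363937176195 F [ 0.32 -0.12  0.68]
rem cm [19.43  9.78  7.66] turn [-0.     0.    -0.001]
```

Call:
{"name": "send_rows", "arguments": {"increments": [[4.3,[3.9,2,0.5],[0,0,0]],[4.3,[3.9,2,1],[0,0,0]],[4.3,[3.9,2,1.5],[0,0,0]],[4.3,[3.9,2,2],[0,0,0]],[4.3,[3.8,1.8,2.5],[0,0,0]]]}}

```text
clock: 1.6
position: [0.5631, -0.0476, 0.2014]
ee_rot: [2.431, 1.989, 0.002]
force: [0.6, -1.0, -0.0]
width: 0.473
gripper_force: 0.0
```

Call:
{"name": "send_rows", "arguments": {"increments": [[4.3,[0,0,2.5],[0,0,0]],[4.3,[0,0,3],[0,0,0]],[4.3,[0,0,3],[0,0,0]],[4.3,[0,0,2],[0,0,0]],[4.3,[0,0,0],[0,0,0]]]}}

```text
clock: 2.1
position: [0.5593, -0.0492, 0.0938]
ee_rot: [-2.428, -1.987, 0.007]
force: [-0.0, 0.5, 0.5]
width: 0.469
gripper_force: 0.0
```

```bash
python3 rem.py 0.042; python3 - <<'E'
from h import *
import cv2
I=[arm.get_image(n) for n in("wrist","side","top")]
cv2.imwrite("pics/w1.png",I[0][:,:,::-1])
a=cv2.resize(I[1][125:265,210:350,::-1],(400,400),interpolation=2); b=cv2.resize(I[2][140:250,240:350,::-1],(400,400),interpolation=2)
cv2.imwrite("pics/c4.png",cv2.hconcat([a,b]))
E
```

```text
t 2.1 pos [ 0.5593 -0.0492  0.0938] w 43.07782969822853 F [-0.01  0.54  0.46]
rem cm [0.29 0.18 5.18] turn [-0.006  0.001 -0.005]
```

View pics/w1.png

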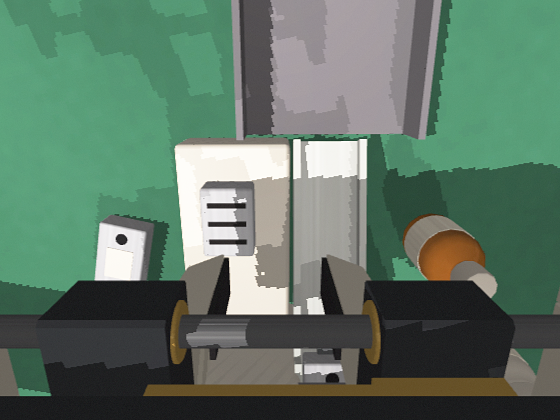

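View pics/c4.png

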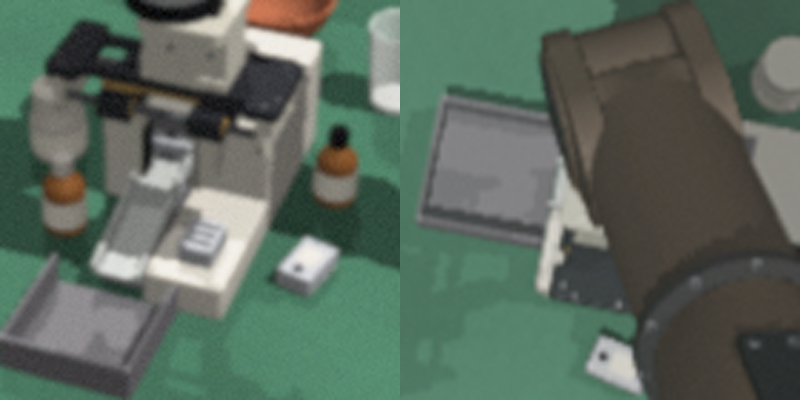

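Wrist view: key at (228,215), lane between rails at x 297 and 362, fingers on either side above key side and lane. I'll check the reader fit against this view.

```bash
python3 - <<'E'
from rem import *
L=lambda s,y,h=0:(s*np.cos(.27925)+h*np.sin(.27925),y,.058-s*np.sin(.27925)+h*np.cos(.27925))
k=.0817
P=[(.125,.092,.034),(.125,.024,.034),(k+.021,.075,.051),(k+.021,.045,.051),(k-.021,.075,.051),(k-.021,.045,.051),L(.13,.0215,.008),L(.13,-.0215,.008),(.127,.055,.032),(.127,-.055,.032)]
print(proj("wrist",T(q,P)).round(0).tolist())
o=arm.observe();A=R.from_rotvec(o["ee_rot"])
tips=[o["position"]+A.apply([x,y,0]) for y in(.0215,-.0215,.0405,-.0405) for x in(.0095,-.0095)]
print(proj("wrist",tips).round(0).tolist())
E
```

```text
[[168.0, 146.0], [282.0, 145.0], [193.0, 190.0], [246.0, 189.0], [198.0, 257.0], [248.0, 257.0], [286.0, 141.0], [358.0, 140.0], [230.0, 142.0], [415.0, 141.0]]
[[322.0, 255.0], [320.0, 291.0], [229.0, 255.0], [230.0, 291.0], [362.0, 255.0], [360.0, 291.0], [188.0, 255.0], [191.0, 291.0]]
```

```bash
python3 - <<'E'
from rem import *
L=lambda s,y,h=0:(s*np.cos(.27925)+h*np.sin(.27925),y,.058-s*np.sin(.27925)+h*np.cos(.27925))
k=.0817
P=[(.125,.092,.034),(.125,.024,.034),(k+.021,.075,.051),(k+.021,.045,.051),L(.13,.0215,.008),L(.13,-.0215,.008)]
u=np.array([(176,147),(290,142),(202,185),(254,183),(293,140),(367,139)])
f=lambda v:(proj("wrist",T(v,P))-u).ravel()
r=least_squares(f,q,loss="soft_l1");print(r.x,f(r.x).reshape(-1,2).round(1).tolist())
E
```

```text
[ 0.58007223 -0.1265472   1.36805692] [[-0.4, -4.7], [0.7, 0.8], [-0.8, 1.2], [0.2, 3.4], [1.6, -1.8], [-0.7, -0.5]]
```

```bash
sed -i 's/^q=.*/q=[.579,-.1268,1.371]/' rem.py; python3 rem.py 0.058
```

```text
t 2.25 pos [ 0.5623 -0.049   0.0976] w 43.0803108299888 F [ 0.05 -0.59  0.41]
rem cm [0.31 0.18 3.96] turn [ 0.001 -0.     0.001]
```

Call:
{"name": "send_rows", "arguments": {"increments": [[4.3,[0.1,0.1,1],[0,0,0]],[4.3,[0.2,0.1,1.5],[0,0,0]],[4.3,[0,0,1.4],[0,0,0]],[4.3,[0,0,0],[0,0,0]],[4.3,[0,0,0],[0,0,0]]]}}

```text
clock: 2.75
position: [0.5637, -0.0465, 0.057]
ee_rot: [-2.43, -1.989, 0.002]
force: [0.8, 0.2, -0.4]
width: 0.472
gripper_force: 0.0
```

```bash
python3 rem.py 0.042; python3 - <<'E'
from h import *
import cv2
I=[arm.get_image(n) for n in("wrist","side")]
b=cv2.resize(I[1][145:245,220:320,::-1],(400,400),interpolation=2)
cv2.imwrite("pics/w2.png",cv2.hconcat([I[0][20:420,130:530,::-1].copy(),b]))
E
```

```text
t 2.75 pos [ 0.5637 -0.0465  0.057 ] w 43.31095892874332 F [ 0.81  0.22 -0.36]
rem cm [0.03 0.1  1.5 ] turn [-0.002  0.     0.001]
```

View pics/w2.png

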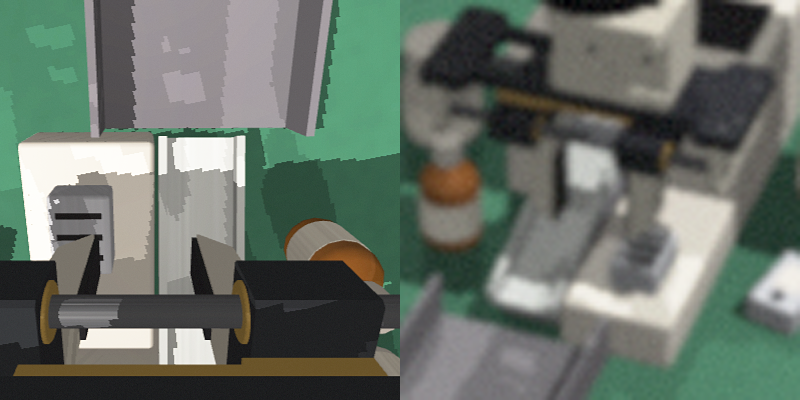

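Wrist crop: the key finger (cols 58–97) is centred on the key (48–113). The lane finger (193–233) sits about 3 mm toward the outer rail, so I narrow the opening slightly, shift, then press.

Call:
{"name": "send_rows", "arguments": {"increments": [[4.0,[0.3,-0.15,0],[0,0,0]],[4.0,[0,0,0],[0,0,0]],[4.0,[0,0,0.4],[0,0,0]],[4.0,[0,0,0.2],[0,0,0]],[4.0,[0,0,0],[0,0,0]]]}}

```text
clock: 3.35
position: [0.5631, -0.0434, 0.0514]
ee_rot: [-2.431, -1.989, 0.001]
force: [0.9, 0.3, -0.4]
width: 0.434
gripper_force: 0.3
```

```bash
python3 rem.py 0.042
```

```text
t 3.35 pos [ 0.5631 -0.0434  0.0514] w 39.8443259562607 F [ 0.94  0.32 -0.4 ]
rem cm [-0.26  0.21  0.94] turn [-0.     0.     0.001]
```

Call:
{"name": "send_rows", "arguments": {"increments": [[4.0,[0,0,0.2],[0,0,0]],[4.0,[0,0,0.2],[0,0,0]],[4.0,[0,0,0],[0,0,0]]]}}

```text
clock: 3.65
position: [0.5634, -0.0434, 0.0476]
ee_rot: [2.431, 1.99, -0.0]
force: [0.6, -0.6, 1.4]
width: 0.438
gripper_force: 0.9
```

Call:
{"name": "send_rows", "arguments": {"increments": [[4.0,[0,0,0.2],[0,0,0]],[4.0,[0,0,0.2],[0,0,0]],[4.0,[0,0,0],[0,0,0]],[4.0,[0,0,0],[0,0,0]]]}}

```text
clock: 4.05
position: [0.5635, -0.0433, 0.0438]
ee_rot: [2.431, 1.99, 0.0]
force: [0.5, -0.4, 3.5]
width: 0.435
gripper_force: 1.8
```

Call:
{"name": "send_rows", "arguments": {"increments": [[4.0,[0,0,0.1],[0,0,0]],[4.0,[0,0,0.1],[0,0,0]],[4.0,[0,0,0],[0,0,0]],[4.0,[0,0,0],[0,0,0]],[4.0,[0,0,0],[0,0,0]]]}}

```text
clock: 4.55
position: [0.5636, -0.0433, 0.0424]
ee_rot: [2.431, 1.989, 0.001]
force: [-1.6, 0.5, 11.0]
width: 0.437
gripper_force: 5.9
```

```bash
python3 rem.py 0.042; python3 - <<'E'
from h import *
import cv2
I=[arm.get_image(n) for n in("wrist","side")]
b=cv2.resize(I[1][145:245,220:320,::-1],(400,400),interpolation=2)
cv2.imwrite("pics/w3.png",cv2.hconcat([I[0][20:420,130:530,::-1].copy(),b]))
E
```

```text
t 4.55 pos [ 0.5636 -0.0433  0.0424] w 40.12058472786665 F [-1.62  0.45 11.05]
rem cm [-0.28  0.17  0.04] turn [0.001 0.    0.001]
```

View pics/w3.png

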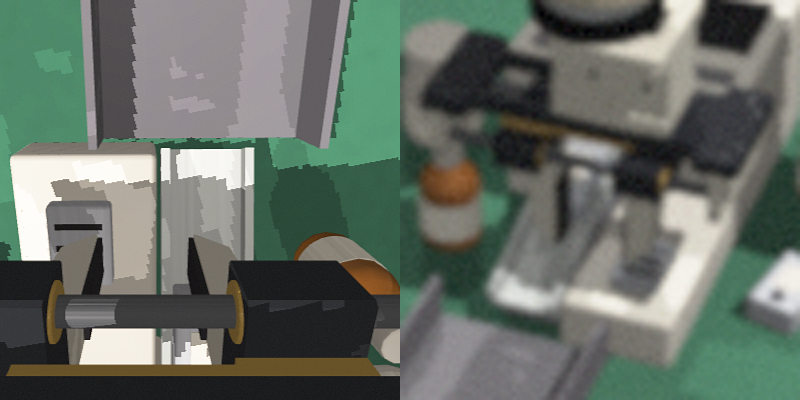

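Side crop: key pressed flush (645,265), grey body behind the lane finger (590,190). I'll overlay predicted cassette outlines to confirm it's out.

```bash
python3 - <<'E'
from rem import *
import cv2
L=lambda s,y,h=0:(s*np.cos(.27925)+h*np.sin(.27925),y,.058-s*np.sin(.27925)+h*np.cos(.27925))
o=arm.observe(); v=R.from_euler('z',-q[2]).apply(o["position"]-[q[0],q[1],0]); print("tcp in reader",v.round(4))
n=(v[0]-.0095)/np.cos(.27925)-.003; print("nose s",n,"center",n-.025)
box=lambda n:T(q,[L(n,.016,.018),L(n,-.016,.018),L(n-.05,-.016,.018),L(n-.05,.016,.018),L(n,.016,0),L(n,-.016,0)])
out=[]
for name,(r0,r1,c0,c1) in(("wrist",(280,420,270,410)),("side",(155,225,235,305))):
    im=arm.get_image(name)[:,:,::-1]; k=400/(r1-r0)
    c=cv2.resize(im[r0:r1,c0:c1],(400,400),interpolation=cv2.INTER_CUBIC)
    for nn,col in((n,(0,0,255)),(0,(255,0,0))):
        for u in (proj(name,box(nn))-[c0,r0])*k: cv2.circle(c,tuple(int(x) for x in u),4,col,1)
    out.append(c)
cv2.imwrite("pics/f.png",cv2.hconcat(out))
E
```

```text
tcp in reader [0.0788 0.0317 0.0424]
nose s 0.06907719266771566 center 0.044077192667715655
```

View pics/f.png

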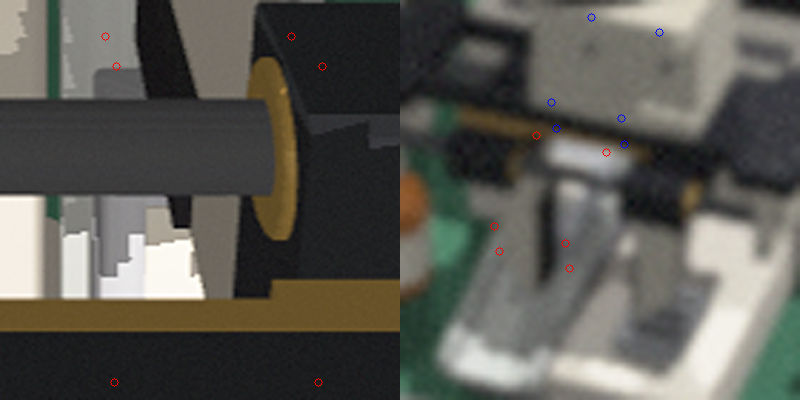

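The wrist overlay shows the cassette's nose corner at crop (95,68), matching the predicted trapped nose row (66). That puts its centre about 44 mm downhill, out of the slot. The key is down at 42.4 mm, so I'm handing in.

```bash
python3 - <<'E'
from cell import arm
import numpy as np
a=arm.get_image("wrist").astype(int); b=arm.get_image("wrist").astype(int)
print(np.abs(a-b)[300:385,290:340].mean(), arm.observe()["position"], arm.observe()["force"])
print(arm.sign_off())
E
```

```text
1.2335686274509803 [ 0.5635706  -0.04324782  0.04243135] [-1.85926736 -0.81522212 11.36640877]
the job is handed in; nothing more can be done
None
```

I handed the job in with the key held down at about its stop (fingertip at 42.4 mm, 11 N) and the cassette at rest against the other finger. Its centre is about 44 mm downhill of the mouth, fully out of the slot.

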